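# Close up the colour cabinet

### The arm

A 6-joint arm with a two-finger parallel gripper is mounted at the origin on the work surface. World frame = base frame: x ahead of the robot, y to its left, z up, the work surface at z = 0. Lengths are in m, angles in rad, forces in N, time in s.
With the tool pointing down it reaches from about 0.325 to 0.775 m from the base axis. Payload 5.5 kg.
Tool frame: the origin (TCP) lies midway between the tips of the shut fingers; the grasp point (between the pads) lies hold_point_z behind it (hold_point_z is the distance from the TCP to the grasp point, in m); z points along the fingers, x is the direction in which the jaws open and shut, and the axes are right-handed (so a half turn about z gives the same grasp; the last joint's range is limited). The gripper opens to 88 mm and grips with 3 to 60 N. Pads are 20 mm wide; open, the fingers measure 115 mm over their backs; the gripper's body (75 mm by 178 mm) begins 61 mm behind the grasp point.
Start: joints at [1.194, 0.091, 1.231, -0, 1.82, -0.057], TCP at [0.189, 0.57, 0.223] pointing down, gripper open.
Joint ranges: [-2.87, 2.87], [-0.86, 2.18], [0.17, 2.46], [-1.51, 4.65], [0.06, 2.69], [-2.65, 2.65]. Speed limits (rad/s): [2.57, 2.57, 3.01, 3.14, 3.14, 3.14].

### API

Orientations are given as a unit quaternion [x, y, z, w].
In Python, from station import get_state, read_camera, calibration, hand_in, hold_point_z gives the robot as it stands.
- The arm moves only by the tool move_arm, never from a script. Its argument "deltas" is text: rows parted by semicolons, each of 5 numbers parted by spaces: the shift along the tool's x, y, z in m, then the turn about the tool's z in degrees, then the closure, from -1 (fully open) to 1 (shut), so that 0 is half open. A call has 1 to 20 rows; each row shifts and turns the commanded pose from where the row before left it, along the tool's axes as they then stand; what a row does not reach is not made up. A row lasts 1/8 s, in which the tool goes at most 62.5 mm and 10.7 degrees, less where a joint would pass 70% of its speed; a pose out of reach is approached as far as the arm can. A call with a gripper value outside its range is refused whole. The fingers move at their own pace and stop on an object; "newtons" is the grip in N (left out, the last holds). Time passes only in rows, so rows that do not move let the fingers close. It gives the time, the measured TCP pose, the force and the opening at its end, in the units of the state.
- get_state(): the state, without advancing time (a new reading comes with each control period).
- read_camera(name): name is "side" or "top"; returns (picture, depth): 480x640x3 uint8, blue, green, red; 480x640 float32, m along the optical axis (not along the pixel's ray), 0 where there is no reading.
- calibration(name): a dict with "intrinsics" (3x3 intrinsics, pixels), "k1" (the pictures are not rectified: a ray, as slopes to the right and down, at radius r is drawn at 1 + k1 r^2 times it, then the intrinsics apply), "rvec" (rotation vector, rad) and "tvec" (3), from world to camera coordinates, as OpenCV has them. Camera axes: x right, y down, z forward; pixel columns grow to the right and rows downward; lengths in m; the calibration is good to about 2 mm. A picture is of the moment at which its call begins. calibration takes no time and is no camera call.
- hand_in(): hands the job in, once; it reports no verdict.
The state is a dict: "t": time; "qpos": joint angles; "dq": joint speeds; "joint_efforts": joint torques, N m; "tool_pos": TCP position; "tcp_rot": TCP orientation; "wrist_force": force on the tool from outside, world axes, zero at the start; "torque": the same for the moment, N m; "width": finger opening in m.
Only numpy, scipy, OpenCV 4.12 (cv2) and the standard library are available. Lean on these libraries where they do the work, as an engineer would, in place of code of your own. Each camera call takes 0.05 s, during which the arm holds its last target. There are 200 camera calls.

### The job

The china painter is done for the day: close up the low blue colour cabinet. With your fingertips push both palette trays in until they are fully home, and push the wooden cover along the top to the left until it is fully shut over the paint well, in any order. Only push, do not lift the trays, leave the jar, flask, saucers and brush pot standing where they are, and finish clear of everything.

Things in the scene. Friction and masses are not known exactly. Their poses are not given: they have to be found in the camera images.
- cabinet: low blue wooden cabinet fixed to the bench, 180 deep (its x), 326 wide (its y), top deck 86 mm above the bench. Origin at the centre of its underside; x points from its open front into its back (away from the robot, it may be turned a little), y to its left as the robot sees it, z up. Two bays side by side open at the front face, x = -90 mm; on the deck are a palette well in the left half, and two aluminium runners 7 mm high along y at x = +-60 mm, with the cover between them
- tray_left: the left palette tray, a flat solid wooden drawer with porcelain paint wells let into its top: 170 deep, 140 wide, 50 high, about 0.45 kg, loose: it just slides on the floor of the left bay (2.5 mm play each side, stopped by the bay's back). Origin at the centre of its underside, axes as the cabinet's; home, the origin is at x -5, y +78.5, z 8 mm in the cabinet's frame. Now it stands 30 to 65 mm out
- tray_right: the right palette tray, a flat solid wooden drawer with porcelain paint wells let into its top: 170 deep, 140 wide, 50 high, about 0.45 kg, loose: it just slides on the floor of the right bay (2.5 mm play each side, stopped by the bay's back). Origin at the centre of its underside, axes as the cabinet's; home, the origin is at x -5, y -78.5, z 8 mm in the cabinet's frame. Now it stands 30 to 65 mm out
- tray_left_front (a point): centre of the left tray's front face (140 wide, 50 high, standing 8 to 58 mm above the bench); axes as the tray's. Home, it is flush with the cabinet's front face: x = -90 mm in the cabinet's frame
- tray_right_front (a point): centre of the right tray's front face, likewise
- cover (a joint): how far the sliding cover is open, in m: 0 = fully shut (at its end stop), up to 0.115; it slides along the cabinet's y, to the left (+y) to shut, with about 2 N of friction, and stays where it is left
- cover_end (a point): centre of the right end face (towards -y) of the cover, a plain wooden board 112 (x) by 150 (y) by 20 mm thick lying on the deck, underside 86 and top 106 mm above the bench; axes as the cabinet's. The bare deck to the right of it, between the runners, is free for a fingertip. Shut, this point is at x 0, y +5, z 96 mm in the cabinet's frame
- jar: bystander: paint jar with white lid, 44 across, 62 high; origin under its centre
- flask: bystander: small bottle, 38 across, 85 high; origin under its centre
- saucers: bystander: stack of white saucers, 88 across, 45 high; origin under its centre
- brush_pot: bystander: pot 68 across and 95 high with brushes standing up to about 235 mm above the bench, left of the cabinet; origin under its centre

How it is judged:
At the end, for the whole second after the job is handed in: both trays are home (front no more than 5 mm proud of the cabinet's front) and the cover is shut to within 5 mm, all at rest; the bystanders stand upright where they were (x of each of tray_left_front, tray_right_front in the frame of cabinet above -0.095 m and z of each of tray_left_front, tray_right_front in the frame of cabinet below 0.04 m and linear speed of each of tray_left, tray_right below 0.01 m/s and value of joint cover below 0.005 m and velocity of joint cover between -0.01 and 0.01 m/s and angle between each of jar, flask, saucers, brush_pot's own z axis and vertical below 0.2 rad); the robot touches nothing.
It fails at once if a tray is lifted (its front more than 12 mm above its sliding height) (height (world z) of any of tray_left_front, tray_right_front above 0.045 m).
It fails at once if the jar, flask, saucers or brush pot is picked up, knocked over or shifted more than 20 mm (distance of any of jar, flask, saucers, brush_pot from where it was at the start of the episode above 0.02 m or angle between any of jar, flask, saucers, brush_pot's own z axis and vertical above 0.4 rad).
It also fails if it takes over 61 s, if anything falls off the work surface, if the arm or the gripper's body presses on something with over 40 N, if the wrist force passes 120 N, or if a joint passes its speed limit or range.

## Working session

There is one attempt and no reset: what is moved stays moved. The work goes in short steps, Python scripts to look and compute and a tool call to move; the robot and the scene stay as the last step left them, time stands still between calls to the robot, and variables do not carry over. Pictures are saved under pics/ and viewed, about 8 in all and at most 12, crops included, and the job is handed in when it is done.

Besides the shell and the picture viewer there is one more tool, called after "Request:" by a JSON object that holds its "fn" and its "kwargs", one argument or row to a line. move_arm: Moves the arm, as the interface text tells. Its arguments: {"type":"object","properties":{"deltas":{"type":"string"},"newtons":{"type":"number"}},"required":["deltas"]}

```bash
mkdir -p pics; ls; cat > h.py <<'E'
import numpy as np, cv2
from station import *
def cal(n):
    c=calibration(n); R=cv2.Rodrigues(np.array(c["rvec"],float))[0]; return np.array(c["intrinsics"],float),c["k1"],R,np.array(c["tvec"],float).ravel()
def cloud(n,depth):
    K,k1,R,t=cal(n); v,u=np.mgrid[0:480,0:640]
    p=np.stack([(u-K[0,2])/K[0,0],(v-K[1,2])/K[1,1]],-1).astype(float); q=p.copy()
    for _ in range(8): q=p/(1+k1*(q**2).sum(-1,keepdims=True))
    c=np.concatenate([q,np.ones((480,640,1))],-1)*depth[...,None]
    w=(c-t)@R; w[depth<=0]=np.nan; return w
E
python3 - <<'E'
from h import *
s=get_state(); print(s, hold_point_z)
for n in("top","side"):
    p,d=read_camera(n); cv2.imwrite(f"pics/{n}0.png",p); np.savez(f"{n}0.npz",p=p,d=d)
    K,k1,R,t=cal(n); print(n,-R.T@t,R[2],k1)
E
```

```text
pics
{'t': 0.0, 'qpos': array([ 1.19430642e+00,  9.18754173e-02,  1.23187834e+00, -1.84852364e-05,
        1.81978057e+00, -5.66987691e-02]), 'dq': array([ 0.00155508, -0.00289711,  0.00150932, -0.00082134,  0.00176266,
        0.00037895]), 'joint_efforts': array([-1.94422806e-03, -4.46456838e+01, -4.06441891e+01,  6.94053923e-02,
        2.95739598e-02, -9.12909650e-05]), 'tool_pos': array([0.18852115, 0.56930832, 0.22150122]), 'tcp_rot': array([ 8.10669897e-01,  5.85502669e-01, -8.13147006e-04,  5.30464645e-04]), 'wrist_force': array([-0.15152097,  0.35137945,  1.21615675]), 'torque': array([ 0.03754448,  0.03882347, -0.03594628]), 'width': 0.08773487501372139} 0.0187
top [0.49640239 0.03681532 1.05166491] [ 0.12221614 -0.00544778 -0.99248856] -0.14764531754886112
side [0.45591915 0.65967335 0.84949665] [ 0.14275013 -0.62152122 -0.77028162] 0.04609520515747931
```

View pics/top0.png

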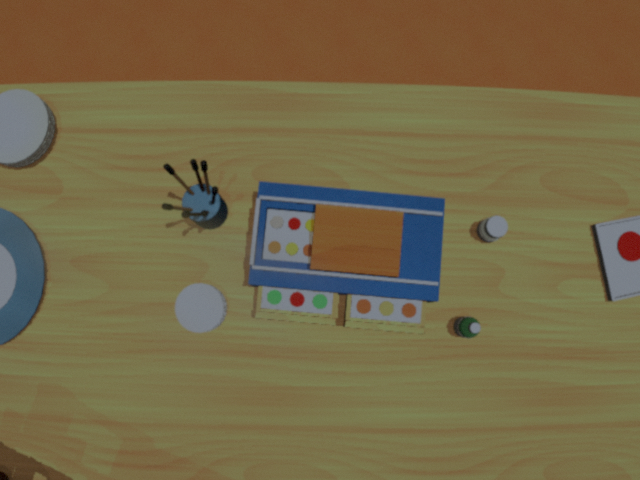

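View pics/side0.png

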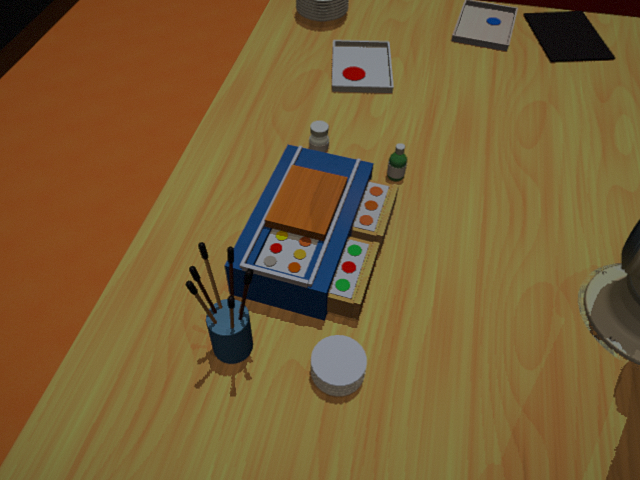

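Top view (x up, y left): the cabinet spans cols 250–445, rows 183–300. The cover is at cols 311–404 and the tray fronts at about rows 322 and 332. The flask (467,327), jar (492,228), saucers (200,308) and brush pot (203,205) stand around it. The side view agrees. Next I'll measure from depth.

```bash
python3 - <<'E'
from h import *
T=np.load("top0.npz"); S=np.load("side0.npz")
def rep(n,Z):
    w=cloud(n,Z["d"]); hsv=cv2.cvtColor(Z["p"],cv2.COLOR_BGR2HSV); h,s,v=[hsv[...,i].astype(int) for i in range(3)]
    X,Y,z=w[...,0],w[...,1],w[...,2]
    reg=(abs(Y-0.04)<.28)&(X>.3)&(X<.75)
    blue=(h>100)&(h<125)&(s>120)&reg&(z>.078)&(z<.1)&(abs(Y)<.25)
    cov=reg&(z>.098)&(z<.116)&(h<20)&(s>120)
    def rect(m,name):
        m=cv2.morphologyEx(m.astype(np.uint8),cv2.MORPH_OPEN,np.ones((3,3)))
        k,l,st,_=cv2.connectedComponentsWithStats(m); i=1+np.argmax(st[1:,4]); q=w[l==i]
        r=cv2.minAreaRect(q[:,:2].astype(np.float32)*1000); print(n,name,len(q),np.round(r[0],1),np.round(r[1],1),round(r[2],2),"z",np.round(np.median(q[:,2])*1000,1)); print(np.round(cv2.boxPoints(r)).tolist())
        return r
    rect(blue|cov|(reg&(z>.08)&(z<.1)&(v<255)&(abs(Y-0.0)<.2)) ,"cab"); rect(cov,"cover")
    tr=reg&(z>.05)&(z<.066)
    k,l,st,_=cv2.connectedComponentsWithStats(tr.astype(np.uint8))
    for i in range(1,k):
        if st[i,4]>150:
            q=w[l==i]; r=cv2.minAreaRect(q[:,:2].astype(np.float32)*1000); print(n,"z58",st[i],np.round(r[0]),np.round(r[1],1),round(r[2],1),np.round(np.median(q[:,2])*1000,1),np.round(cv2.boxPoints(r)).tolist())
    for nm,lo,hi in(("flask",.03,.09),("jar",.02,.066),("tall",.1,.24),("sau",.03,.05)):
        m=(reg|((X>.3)&(X<.75)&(abs(Y)<.4)))&(z>lo)&(z<hi)
        k,l,st,_=cv2.connectedComponentsWithStats(m.astype(np.uint8))
        for i in range(1,k):
            if 40<st[i,4]<3000:
                q=w[l==i]; print(n,nm,st[i],"min",np.round(q.min(0)*1000),"max",np.round(q.max(0)*1000))
rep("top",T);rep("side",S)
E
```

```text
top cab 16768 [622.9 -22. ] [327.2 181.5] 85.67 z 88.2
[[520.0, -178.0], [701.0, -192.0], [726.0, 134.0], [545.0, 148.0]]
top cover 5612 [620.3 -35.3] [148.5 109.8] 85.75 z 106.2
[[560.0, -105.0], [669.0, -113.0], [681.0, 35.0], [571.0, 43.0]]
top z58 [ 253  285   85   40 2607] [511.  70.] [149.   56.8] 85.9 56.2 [[477.0, -3.0], [534.0, -7.0], [545.0, 142.0], [488.0, 146.0]]
top z58 [ 345  294   81   40 2655] [498. -92.] [141.1  59. ] 85.6 56.1 [[463.0, -160.0], [522.0, -164.0], [533.0, -23.0], [474.0, -19.0]]
top z58 [459 317  12  21 152] [ 476. -232.] [35.3 16.6] 0.6 58.4 [[458.0, -223.0], [458.0, -240.0], [494.0, -240.0], [493.0, -223.0]]
top flask [193 196  33  31 255] min [650. 198.  30.] max [701. 251.  90.]
top flask [481 216  27  24 497] min [ 636. -311.   30.] max [ 676. -270.   68.]
top flask [ 175  283   50   49 1935] min [461. 194.  30.] max [546. 281.  52.]
top flask [456 316  24  22 419] min [ 458. -257.   30.] max [ 495. -222.   89.]
top jar [194 197  33  31 195] min [650. 199.  20.] max [701. 251.  65.]
top jar [478 216  30  25 546] min [ 635. -311.   20.] max [ 676. 
[... 2730 characters left out ...]
0.] max [733. 233. 202.]
side tall [239 269  14  50 268] min [636. 204. 101.] max [669. 237. 225.]
side tall [186 281  30  42 243] min [697. 247. 100.] max [720. 269. 220.]
side sau [309 132  20  12 133] min [ 637. -297.   30.] max [ 679. -268.   50.]
side sau [387 160  21  13 150] min [ 457. -241.   30.] max [ 497. -219.   50.]
side sau [350 232  33  14 178] min [475. -32.  31.] max [534. -16.  50.]
side sau [248 250 130  63 776] min [480.   2.  30.] max [686. 150.  50.]
side sau [233 280  11   9  68] min [694. 133.  30.] max [715. 136.  49.]
side sau [211 331  41  25 250] min [651. 221.  30.] max [710. 267.  50.]
side sau [ 311  335   56   53 2367] min [460. 193.  32.] max [549. 282.  50.]
```

Cabinet centre is about (0.6235, −0.022) with yaw −4.3°. The tray fronts are at cabinet x ≈ −0.148 and the cover end at cabinet y ≈ −0.087. Turning the tool by −14° lines tool x up with cabinet y and tool y with cabinet x.

Request:
{"fn": "move_arm", "kwargs": {
  "deltas": "0 0 0 -7 1;0 0 0 -7 1;-0.04 0.0215 0 0 1;-0.04 0.0215 0 0 1;-0.04 0.0215 0 0 1;-0.04 0.0215 0 0 1;-0.04 0.0215 0 0 1;-0.04 0.0215 0 0 1;-0.04 0.0215 0 0 1;-0.04 0.0215 0 0 1;-0.04 0.0215 0.02 0 1;-0.04 0.0215 0.02 0 1;-0.04 0.0215 0.02 0 1;-0.04 0.0215 0.02 0 1;0 0 0 0 1;0 0 0 0 1"
}}

```text
t: 2.1
tool_pos: [0.4095, 0.0719, 0.1428]
tcp_rot: [0.733, 0.68, 0.0, -0.0]
wrist_force: [0.2, -0.5, 1.2]
width: 0.0001
```

```bash
cat >> h.py <<'E'
C=np.array([.6235,-.022]); a=np.radians(-4.3); ex=np.array([np.cos(a),np.sin(a)]); ey=np.array([-ex[1],ex[0]])
def st():
    s=get_state(); p=s["tool_pos"]; q=p[:2]-C; x,y,z,w=s["tcp_rot"]
    print("t",round(s["t"],2),"cab",np.round([q@ex*1000,q@ey*1000,p[2]*1000],1),"toolx deg",round(np.degrees(np.arctan2(2*(x*y+z*w),1-2*(y*y+z*z))),2),"F",np.round(s["wrist_force"],1),"w",round(s["width"],4))
E
python3 -c "
from h import *
st()"
```

```text
t 2.1 cab [-220.4   77.6  142.8] toolx deg 85.65 F [ 0.2 -0.5  1.2] w 0.0001
```

Request:
{"fn": "move_arm", "kwargs": {
  "deltas": "0 0 0.036 0 1;0 0 0.036 0 1;0 0 0.036 0 1;0 0 0 0 1;0 0.015 0 0 1;0 0.015 0 0 1;0 0.015 0 0 1;0 0.008 0 0 1;0 0.008 0 0 1;0 0.008 0 0 1;0 0.008 0 0 1;0 0.008 0 0 1;0 0.008 0 0 1;0 0.008 0 0 1;0 0 0 0 1;0 0 0 0 1"
}}

```text
t: 4.1
tool_pos: [0.5105, 0.0639, 0.0346]
tcp_rot: [0.733, 0.68, 0.0, 0.0]
wrist_force: [0.9, -0.7, -0.2]
width: 0.0004
```

```bash
python3 -c "
from h import *
st()
p,d=read_camera('side');cv2.imwrite('pics/s1.png',cv2.resize(p[100:340,160:480],(640,480)))"
```

```text
t 4.1 cab [-119.1   77.2   34.6] toolx deg 85.68 F [ 0.9 -0.7 -0.2] w 0.0004
```

View pics/s1.png

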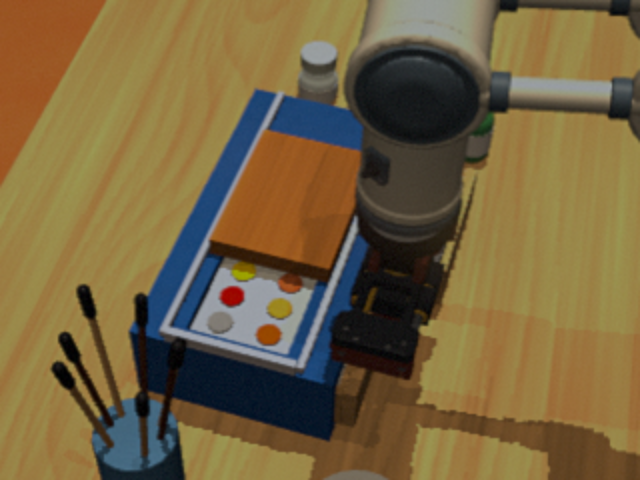

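The left tray is most of the way in, with a small protrusion left near crop (350,390), and the body clears the cover. I'll go on gently until it stops.

Request:
{"fn": "move_arm", "kwargs": {
  "deltas": "0 0.004 0 0 1;0 0.004 0 0 1;0 0.004 0 0 1;0 0.004 0 0 1;0 0.001 0 0 1;0 0 0 0 1"
}}

```text
t: 4.9
tool_pos: [0.5276, 0.0626, 0.0346]
tcp_rot: [0.733, 0.68, 0.0, 0.0]
wrist_force: [-2.4, 0.7, 1.8]
width: 0.0003
```

```bash
python3 -c "
from h import *
st()"
```

```text
t 4.9 cab [-102.    77.2   34.6] toolx deg 85.67 F [-2.4  0.7  1.8] w 0.0003
```

Request:
{"fn": "move_arm", "kwargs": {
  "deltas": "0 0.001 0 0 1;0 0.001 0 0 1;0 0 0 0 1;0 0 0 0 1"
}}

```text
t: 5.4
tool_pos: [0.5282, 0.0625, 0.0346]
tcp_rot: [0.733, 0.68, -0.001, -0.001]
wrist_force: [-9.8, -0.3, 4.9]
width: 0.0007
```

The force rose to 10 N with the tool stopped, so the left tray is home. Now back off and do the right tray.

Request:
{"fn": "move_arm", "kwargs": {
  "deltas": "0 -0.01 0 0 1;0 -0.03 0 0 1;0 -0.04 0 0 1;0 -0.04 0 0 1;-0.031 0 0 0 1;-0.031 0 0 0 1;-0.031 0 0 0 1;-0.031 0 0 0 1;-0.031 0 0 0 1;0 0.015 0 0 1;0 0.015 0 0 1;0 0.015 0 0 1;0 0.008 0 0 1;0 0.008 0 0 1;0 0.008 0 0 1;0 0.008 0 0 1;0 0.008 0 0 1;0 0.008 0 0 1;0 0.008 0 0 1;0 0 0 0 1"
}}

```text
t: 7.9
tool_pos: [0.4986, -0.0907, 0.0347]
tcp_rot: [0.733, 0.68, -0.0, -0.0]
wrist_force: [-3.0, -0.7, 1.7]
width: 0.0006
```

Request:
{"fn": "move_arm", "kwargs": {
  "deltas": "0 0.004 0 0 1;0 0.004 0 0 1;0 0.004 0 0 1;0 0 0 0 1"
}}

```text
t: 8.4
tool_pos: [0.51, -0.0915, 0.0346]
tcp_rot: [0.733, 0.68, -0.001, -0.001]
wrist_force: [-4.7, 0.5, 3.5]
width: 0.0004
```

```bash
python3 -c "
from h import *
st()"
```

```text
t 8.4 cab [-108.   -77.8   34.6] toolx deg 85.68 F [-4.7  0.5  3.5] w 0.0004
```

Request:
{"fn": "move_arm", "kwargs": {
  "deltas": "0 0.003 0 0 1;0 0.002 0 0 1;0 0.001 0 0 1;0 0.001 0 0 1;0 0 0 0 1"
}}

```text
t: 9.02
tool_pos: [0.5165, -0.092, 0.0346]
tcp_rot: [0.733, 0.68, -0.001, -0.001]
wrist_force: [-6.7, 0.3, 4.1]
width: 0.0009
```

Request:
{"fn": "move_arm", "kwargs": {
  "deltas": "0 0.001 0 0 1;0 0.001 0 0 1;0 0 0 0 1;0 0 0 0 1"
}}

```text
t: 9.52
tool_pos: [0.5167, -0.092, 0.0346]
tcp_rot: [0.733, 0.68, -0.002, -0.003]
wrist_force: [-14.8, 0.9, 8.4]
width: 0.0007
```

```bash
python3 -c "
from h import *
st()"
```

```text
t 9.53 cab [-101.3  -77.8   34.6] toolx deg 85.67 F [-14.8   0.9   8.4] w 0.0007
```

Both trays stop at the same x (−101.3), so both are home. Now the cover: retreat, rise, cross to the deck right of it and lower.

Request:
{"fn": "move_arm", "kwargs": {
  "deltas": "0 -0.015 0 0 1;0 -0.035 0 0 1;0 0 -0.04 0 1;0 0 -0.04 0 1;0 0 -0.045 0 1;-0.025 0.03 0 0 1;-0.025 0.03 0 0 1;0 0.03 0 0 1;0 0.03 0 0 1;0 0.03 0 0 1;0 0 0 0 1;0 0 0.03 0 1;0 0 0.02 0 1;0 0 0 0 1;0 0 0 0 1"
}}

```text
t: 11.4
tool_pos: [0.6157, -0.1497, 0.1107]
tcp_rot: [0.733, 0.68, 0.0, 0.001]
wrist_force: [1.2, -0.1, 0.2]
width: 0.0004
```

```bash
python3 -c "
from h import *
st()
p,d=read_camera('top');cv2.imwrite('pics/t2.png',cv2.resize(p[150:360,220:500],(800,600)))"
```

```text
t 11.4 cab [   1.8 -128.   110.7] toolx deg 85.67 F [ 1.2 -0.1  0.2] w 0.0004
```

View pics/t2.png

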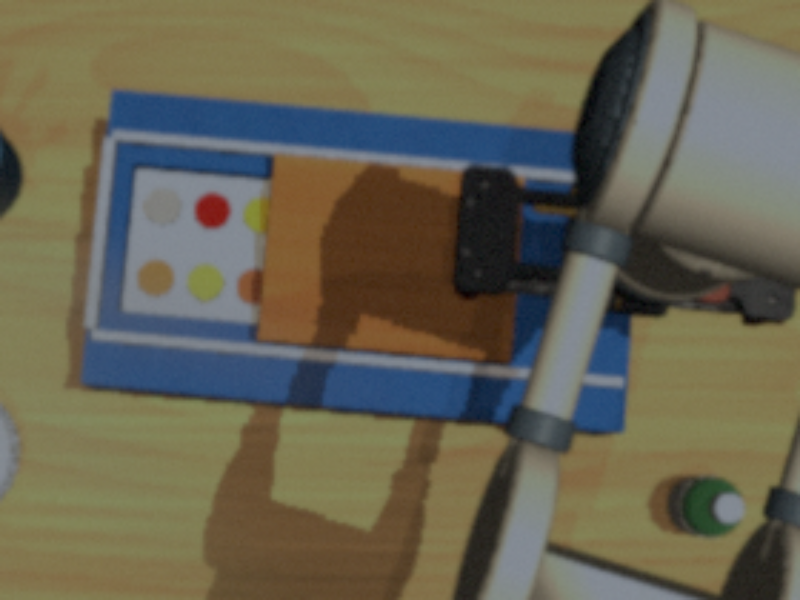

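No tray shows proud of the cabinet front, and the cover's right end is at crop x≈515 with the finger to its right. Lower and push left.

Request:
{"fn": "move_arm", "kwargs": {
  "deltas": "0 0 0.008 0 1;0 0 0.007 0 1;0 0 0 0 1;0.01 0 0 0 1;0.01 0 0 0 1;0.01 0 0 0 1;0.01 0 0 0 1;0.01 0 0 0 1;0.01 0 0 0 1;0.01 0 0 0 1;0.01 0 0 0 1;0.01 0 0 0 1;0.01 0 0 0 1;0.005 0 0 0 1;0 0 0 0 1"
}}

```text
t: 13.32
tool_pos: [0.6234, -0.0441, 0.0943]
tcp_rot: [0.733, 0.68, 0.0, -0.001]
wrist_force: [-0.7, -0.1, -0.1]
width: 0.0002
```

Request:
{"fn": "move_arm", "kwargs": {
  "deltas": "0.003 0 0 0 1;0.003 0 0 0 1;0.002 0 0 0 1;0.002 0 0 0 1;0 0 0 0 1"
}}

```text
t: 13.95
tool_pos: [0.6242, -0.0347, 0.0944]
tcp_rot: [0.733, 0.68, -0.0, -0.0]
wrist_force: [-0.8, -0.9, -0.8]
width: 0.0001
```

```bash
python3 -c "
from h import *
st()"
```

```text
t 13.95 cab [  1.7 -12.6  94.4] toolx deg 85.69 F [-0.8 -0.9 -0.8] w 0.0001
```

Request:
{"fn": "move_arm", "kwargs": {
  "deltas": "0.002 0 0 0 1;0.002 0 0 0 1;0.001 0 0 0 1;0 0 0 0 1"
}}

```text
t: 14.45
tool_pos: [0.6247, -0.0298, 0.0947]
tcp_rot: [0.733, 0.68, 0.0, -0.0]
wrist_force: [-0.0, -0.2, -1.7]
width: 0.0002
```

Request:
{"fn": "move_arm", "kwargs": {
  "deltas": "0.001 0 0 0 1;0.001 0 0 0 1;0 0 0 0 1"
}}

```text
t: 14.82
tool_pos: [0.6249, -0.0279, 0.0947]
tcp_rot: [0.733, 0.68, 0.0, 0.0]
wrist_force: [-0.1, -0.9, -2.3]
width: 0.0008
```

```bash
python3 -c "
from h import *
st()
p,d=read_camera('side');cv2.imwrite('pics/s3.png',cv2.resize(p[100:340,160:480],(640,480)))"
```

```text
t 14.82 cab [ 1.8 -5.8 94.7] toolx deg 85.68 F [-0.1 -0.9 -2.3] w 0.0008
```

View pics/s3.png

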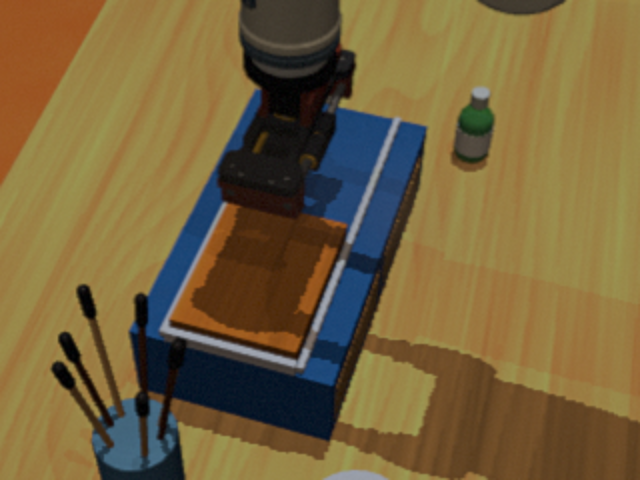

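The cover nearly reaches the left rail and both trays look flush. There is no stop force yet, so I'll push on in small steps.

Request:
{"fn": "move_arm", "kwargs": {
  "deltas": "0.001 0 0 0 1;0.001 0 0 0 1;0 0 0 0 1;0 0 0 0 1"
}}

```text
t: 15.38
tool_pos: [0.6249, -0.027, 0.0947]
tcp_rot: [0.734, 0.68, -0.001, 0.001]
wrist_force: [-1.2, -5.7, -0.2]
width: 0.0007
```

Request:
{"fn": "move_arm", "kwargs": {
  "deltas": "0.001 0 0 0 1;0.001 0 0 0 1;0 0 0 0 1;0 0 0 0 1"
}}

```text
t: 15.88
tool_pos: [0.6249, -0.027, 0.0948]
tcp_rot: [0.734, 0.679, -0.002, 0.002]
wrist_force: [-1.4, -11.7, 0.2]
width: 0.0007
```

```bash
python3 - <<'E'
from h import *
st()
for n in("top","side"):
    p,d=read_camera(n); w=cloud(n,d); h=cv2.cvtColor(p,cv2.COLOR_BGR2HSV)
    q=np.stack([(w[...,:2]-C)@ex,(w[...,:2]-C)@ey],-1)*1000
    m=(h[...,0]<20)&(h[...,1]>120)&(w[...,2]>.1)&(w[...,2]<.112)&(abs(q[...,0])<60)&(q[...,1]>0)&(q[...,1]<175)
    print(n,m.sum(),np.percentile(q[m],[.5,50,99.5],axis=0))
E
```

```text
t 15.88 cab [ 1.8 -4.9 94.8] toolx deg 85.55 F [ -1.4 -11.7   0.2] w 0.0007
top 3018 [[-56.06521743   7.40065566]
 [-15.69418955 112.28414179]
 [ 51.60433654 152.95934379]]
side 4239 [[-55.64669349   7.60765426]
 [ -3.72304224  90.31866623]
 [ 53.34878686 155.92667695]]
```

The cover hit its stop: 12 N, no further motion, far end at cabinet y ≈ 155. Retreat, rise and verify.

Request:
{"fn": "move_arm", "kwargs": {
  "deltas": "-0.015 0 0 0 1;-0.02 0 0 0 1;0 0 -0.04 0 1;0 0 -0.04 0 1;0 0 -0.04 0 1;0 -0.045 0 0 1;0 -0.045 0 0 1;0 -0.045 0 0 1;0 -0.045 0 0 1;0 -0.045 0 0 1;0 0 0 0 1;0 0 0 0 1;0 0 0 0 1"
}}

```text
t: 17.6
tool_pos: [0.3989, -0.0421, 0.2144]
tcp_rot: [0.733, 0.68, -0.0, -0.0]
wrist_force: [0.1, 0.6, -0.2]
width: 0.0005
```

```bash
python3 - <<'E'
from h import *
st()
for n in("top","side"):
    p,d=read_camera(n); w=cloud(n,d); h=cv2.cvtColor(p,cv2.COLOR_BGR2HSV)
    q=np.stack([(w[...,:2]-C)@ex,(w[...,:2]-C)@ey],-1)*1000; z=w[...,2]
    m=(h[...,0]<20)&(h[...,1]>120)&(z>.1)&(z<.112)&(abs(q[...,0])<60)&(abs(q[...,1])<175)
    print(n,"cover",m.sum(),np.percentile(q[m],[.5,99.5],axis=0).round(1).tolist())
    for s in(1,-1):
        m=(z>.02)&(z<.062)&(q[...,0]<-80)&(q[...,0]>-180)&(abs(q[...,1]-s*78)<60)
        print("tray",s,m.sum(),np.percentile(q[m][:,0],[1,50]).round(1) if m.any() else "")
    o=np.load(n+"0.npz"); 
    for nm,c,r in(("flask",(.476,-.239),.03),("jar",(.656,-.29),.03),("sau",(.5035,.2375),.06),("pot",(.676,.225),.06)):
        for ww in(cloud(n,o["d"]),w):
            k=(np.hypot(ww[...,0]-c[0],ww[...,1]-c[1])<r)&(ww[...,2]>.02); print(nm,(ww[k].mean(0)*1000).round(1),end=" ")
        print()
    if n=="side": cv2.imwrite("pics/s4.png",p)
E
```

```text
t 17.6 cab [-222.5  -36.9  214.4] toolx deg 85.67 F [ 0.1  0.6 -0.2] w 0.0005
top cover 5607 [[-56.3, 7.0], [51.9, 152.7]]
tray 1 77 [-91.3 -91.1]
tray -1 81 [-91.9 -91.2]
flask [ 476.7 -235.3   59.1] flask [ 476.6 -235.2   59.2] 
jar [ 654.1 -287.1   52.7] jar [ 654.  -287.1   52.8] 
sau [503.2 235.9  44.7] sau [503.1 235.9  44.7] 
pot [682.5 228.9 122.6] pot [682.4 228.8 122.5] 
side cover 4380 [[-55.6, 6.3], [53.4, 155.6]]
tray 1 228 [-90.1 -89.5]
tray -1 180 [-90.  -89.4]
flask [ 476.2 -231.8   51.8] flask [ 476.2 -231.8   52. ] 
jar [ 656.2 -281.9   46.9] jar [ 656.  -282.    47.3] 
sau [503.9 242.5  43.7] sau [503.9 242.5  43.6] 
pot [683.3 239.2 117.9] pot [683.3 239.2 118. ]
```

View pics/s4.png

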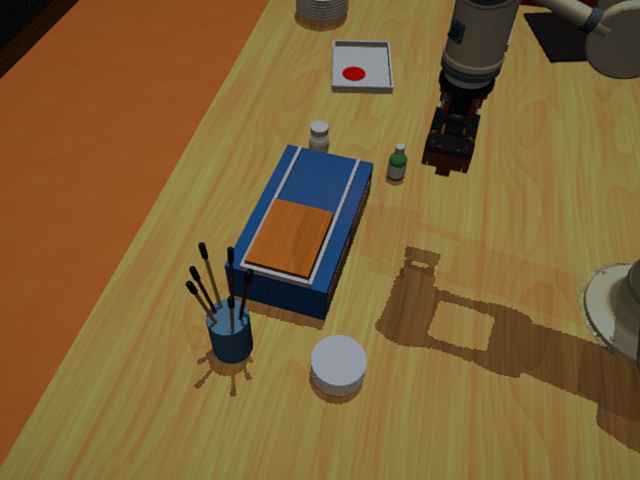

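The trays are flush, the cover covers the well (246–333, 200–278), the bystanders haven't moved, and the arm is clear.

```bash
python3 -c "
from station import *
hand_in()"
```

```text
the job is handed in; nothing more can be done
```

I pushed both trays home and slid the cover fully shut with the closed fingertips, then handed the job in at about 17.7 s of the 61 s allowed.

- **Trays:** each was pushed until it stopped, at about 10 N for the left and 15 N for the right. In the last check both fronts measured between 89 and 92 mm in front of the cabinet's centre, against 90 mm at home.
- **Cover:** it stopped at about 12 N. Its right end measured about 6–7 mm left of the cabinet's centre, against 5 mm when shut.
- **Bystanders:** the jar, flask, saucers and brush pot showed no shift beyond about 0.5 mm.
- **Arm:** it finished clear of everything, in front of the cabinet at 214 mm height, with wrist force near zero.

No check failed. The two cameras differed by up to about 3 mm, which is close to their stated accuracy. I viewed 5 pictures.

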